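Lift the faulty cell out of the dock with the tongs

TASK

The red battery cell in the cell dock is faulty and must come out with the insulated tongs, never with the gripper's own fingers. First pull the orange knob sideways all the way out, so that the keeper no longer covers the cells; then pick up the blue tongs, close their jaws on the red cell and lift it upright straight out of the dock until its bottom is clear above the keeper. Finish while still holding the cell up in the tongs; leave the keeper out, the green cell standing in its socket and the other things where they are.

Things in the scene. Friction and masses are not known exactly. Their poses are not given: they have to be found in the camera images.
- dock: Fixed cell dock, origin under its centre on the worktop; x away from its open front (robot side), y left. Grey block 80 (x) x 150 x 27 mm, two sockets at x 0, y +35 and -35 mm, 20 mm wide, floor at z 12 mm. Rear wall (top z 67 mm) from x +32 mm; posts at x +22 to +38, y +-64 mm, to z 93 mm. Steel keeper comb at z 79 to 85 mm, teeth 14 mm wide reaching forward to x -9 mm.
- keeper (a joint): Travel of the keeper comb along dock +y: 0 = home, teeth over the cells; 0.035 m = fully out at its stop, teeth at dock y 0 and +70 mm, beside the cells. A spring detent between 4 and 20 mm of travel (centre 12 mm) takes about 5 N to pass; else light friction (0.6 N), and it stays where it is left.
- keeper_knob (a point): Centre of the keeper's orange knob, an upright block 14 (dock x) x 22 (dock y) x 28 mm (68 to 96 mm above the worktop). At home it lies 125 mm from the dock's middle along dock +y; pull along dock +y. Free above and on both x sides; a stem joins its -y side.
- cell_red: The faulty cell: upright cylinder, red wrap, 18 mm diameter, 63.5 mm tall plus a 1.5 mm contact cap, 45 g. Origin: centre of its underside; z is its axis. Stands in either of the two sockets, bottom 12 mm above the worktop, top at 77 mm.
- cell_green: The good cell, same size, green wrap, in the other socket. Stays there.
- tongs: Blue insulated tongs, black hinge drum (radius 17 mm, at x -75 mm), 205 mm long, 0.1 kg, lying on edge, all 24 mm tall. Origin: underside, centre line, between the grip pads; x points to the jaws, y to the left arm, z up. Two geared arms move symmetrically, sprung open.
- tongs_grip (a point): Centre line between the black grip pads (44 mm long), 12 mm above the underside: squeeze across tongs y. 53 mm over the pads when open, 39 mm with a cell in the jaws. Takes 5 N at first, 8 N closed on a cell: a full grip shuts the jaws at once; fingers stopped at 47 mm carry the tongs with jaws still 38 mm apart. 20 N or more holds a cell firmly.
- tongs_jaws (a point): Point on the tongs' centre line 100 mm ahead (tongs x) of the grip point, 12 mm above their underside: the middle of the vee jaws, where the cell's axis must stand. Jaws reach 12 mm farther, are 24 mm tall and about 49 mm apart when open (66 mm over their backs).
- tongs_left (a joint): Closing angle of the left arm: 0 = sprung open, about 0.09 rad = closed on a cell, 0.125 = closed empty.
- tape_black: Bystander: roll of black tape, 70 mm diameter, 18 mm high.
- usb_adapter: Bystander: blue USB adapter, 15 x 38 x 8 mm.
- suction_cup: Bystander: blue suction cup, 44 mm diameter, 34 mm high.

How it is judged (in metres and radians):
On the way, in this order (a step that is already met when the one before it is completed fails the run):
1. the keeper is pulled fully out (value of joint keeper above 0.031 m), for 0.2 s.
2. the tongs are picked up in the gripper (height (world z) of tongs above 0.015 m and contact force between the fingers and tongs above 1 N), for 0.2 s.
3. the tongs have lifted the red cell off the floor of its socket (height (world z) of cell_red above 0.03 m and contact force between tongs and cell_red above 0.5 N), for 0.2 s.
At the end, for the whole second after the job is handed in: Red cell held still and within 0.4 rad of upright by the tongs alone, underside over 87 mm above the worktop; fingers hold the tongs, clear of the dock and the cell; keeper out over 31 mm; green cell standing in its socket (height (world z) of cell_red above 0.087 m and angle between cell_red's own z axis and vertical below 0.4 rad and linear speed of cell_red below 0.03 m/s and contact force between tongs and cell_red above 0.5 N and contact force between the fingers and tongs above 1 N and contact force between each of dock, the arm and cell_red below 0.05 N and contact force between dock and tongs below 0.05 N and value of joint keeper above 0.031 m and height (world z) of cell_green below 0.016 m and angle between cell_green's own z axis and vertical below 0.15 rad and horizontal distance between cell_green and dock below 0.042 m); the arm keeps its last pose, push and grip.
It fails at once if the gripper's fingers touch a cell (contact force between the fingers and cell_red above 0.3 N or contact force between the fingers and cell_green above 0.3 N).
It fails at once if the green cell is lifted out or thrown over (height (world z) of cell_green above 0.025 m or angle between cell_green's own z axis and vertical above 0.4 rad).
It fails at once if a bystander is pushed away (more than 30 mm) (distance of any of tape_black, usb_adapter, suction_cup from where it was at the start of the episode above 0.03 m).
It also fails if it takes over 48 s, if anything falls off the work surface, if the arm or the gripper's body presses on something with over 40 N, if the wrist force passes 120 N, or if a joint passes its speed limit or range.

ROBOT

A 6-joint arm with a two-finger parallel gripper is mounted at the origin on a cart in front of the work surface, level with it; the furniture and walls round the work are solid. World frame = base frame: x ahead of the robot, y to its left, z up, the work surface at z = 0. Lengths are in mm, angles in rad, forces in N, time in s.
With the tool pointing down it reaches from about 325 to 775 mm from the base axis. Payload 9.3 kg.
Tool frame: the origin (TCP) lies at the very end of the fingers, on their centre line; the grasp point (between the pads) lies 19 mm behind it; y points along the fingers, x is the direction in which the jaws open and shut, and the axes are right-handed (so a half turn about y gives the same grasp; the last joint's range is limited). The gripper opens to 85 mm and grips with 20 to 120 N. Pads are 22 mm wide; open, the fingers measure 114 mm over their backs; the gripper's body (76 mm by 85 mm) begins 54 mm behind the grasp point. The pads swing forward as they close: fully open they stand 13 mm farther back than shut.
Start: joints at [-1.345, 0.259, 0.021, 1.334, 0, 1.418], TCP at [203.386, -511.009, 231.279] pointing down, gripper open.
Joint ranges: [-3.04, 3.04], [-0.91, 1.82], [-1.04, 1.36], [-1.92, 1.95], [-1.52, 1.45], [-3.14, 3.14]. Speed limits (rad/s): [2.22, 2.22, 2.79, 3.14, 3.14, 3.14].

INTERFACE

Orientations are given as a 3x3 rotation matrix whose columns are the frame's x, y, z axes.
In Python, from workcell import ctrl gives the robot as it stands. The module is installed in compiled form; this text tells all that it offers.
- The arm moves only by the tool jog_arm, never from a script. Its argument "moves" is one flat list of numbers, 4 for each row, row after row: the shift along the tool's x, y, z in mm, then the turn about the tool's y in rad. A call has 1 to 20 rows; each row shifts and turns the commanded pose from where the row before left it, along the tool's axes as they then stand; what a row does not reach is not made up. A row lasts 1/10 s, in which the tool goes at most 50 mm and 8.59 degrees, less where a joint would pass 70% of its speed; a pose out of reach is approached as far as the arm can. A call is refused whole if a number of a shift passes 50 or a number of a turn 0.15, either way. A call with a gripper value outside its range is refused whole. "jaw" is the opening, from 0 (shut) to 1 (fully open), set as the call begins (left out, the last holds). The fingers move at their own pace and stop on an object; "grip_force" is the grip in N (left out, the last holds). Time passes only in rows, so rows that do not move let the fingers close. It gives the time, the measured TCP pose, the force and the opening at its end, in the units of the state.
- ctrl.state(): the state, without advancing time (a new reading comes with each control period).
- ctrl.snapshot(name): name is "side" or "top"; returns a dict with "image" (420x560x3 uint8, red, green, blue), "vertical_fov" (degrees; the focal length in pixels is half the picture's height over the tangent of half this angle, whatever the lens; pixels are square), "cx", "cy" (the principal point, pixels), "D" ([k1, k2, p1, p2, k3] as OpenCV has them; the pictures are not rectified), "view" (4x4, takes a point from world to camera coordinates). Camera axes: x right, y down, z forward; pixel columns grow to the right and rows downward; lengths in mm; the calibration is good to about 2 mm. A picture is of the moment at which its call begins. There is no depth.
- ctrl.finish_job(): hands the job in, once; it reports no verdict.
The state is a dict: "t": time; "qpos": joint angles; "joint_velocities": joint speeds; "joint_efforts": joint torques, N m; "tcp_pos": TCP position; "ee_rot": TCP orientation; "wrist_force": force on the tool from outside, world axes, zero at the start; "wrist_torque": the same for the moment, N m; "opening": finger opening in mm.
Only numpy, scipy, OpenCV 4.12 (cv2) and the standard library are available. Lean on these libraries where they do the work, as an engineer would, in place of code of your own. Each camera call takes 0.05 s, during which the arm holds its last target.

## Working session

There is one attempt and no reset: what is moved stays moved. The work goes in short steps, Python scripts to look and compute and a tool call to move; the robot and the scene stay as the last step left them, time stands still between calls to the robot, and variables do not carry over. Pictures are saved under pics/ and viewed, and the job is handed in when it is done.

Besides the shell and the picture viewer there is one more tool, called after ">>>" in YAML: its name, and indented under it one key for each argument. jog_arm: Moves the arm, as the interface text tells. Its arguments: {"type":"object","properties":{"moves":{"type":"array","items":{"type":"number"}},"jaw":{"type":"number"},"grip_force":{"type":"number"}},"required":["moves"]}

```bash
mkdir -p pics
cat > h.py <<'E'
import numpy as np, cv2, pickle
from workcell import ctrl
def snap(n,f):
    s=ctrl.snapshot(n); cv2.imwrite(f'pics/{f}.png',s['image'][:,:,::-1]); pickle.dump(s,open(f'pics/{f}.pkl','wb')); return s
def load(f): return pickle.load(open(f'pics/{f}.pkl','rb'))
def K(s):
    f=s['image'].shape[0]/2/np.tan(np.radians(s['vertical_fov'])/2)
    return np.array([[f,0,s['cx']],[0,f,s['cy']],[0,0,1.]])
def ray(s,px):
    p=cv2.undistortPoints(np.array([[px]],float),K(s),np.array(s['D'],float))[0,0]
    V=np.array(s['view']);R=V[:3,:3];o=-R.T@V[:3,3];return o,R.T@np.array([p[0],p[1],1])
def atz(s,px,z):
    o,d=ray(s,px);return o+d*(z-o[2])/d[2]
def proj(s,P):
    V=np.array(s['view'],float)
    return cv2.projectPoints(np.array(P,float).reshape(-1,1,3),cv2.Rodrigues(V[:3,:3])[0],V[:3,3],K(s),np.array(s['D'],float))[0][:,0]
def crop(f,x0,y0,x1,y1,k,o):
    im=cv2.imread(f'pics/{f}.png')[y0:y1,x0:x1];cv2.imwrite(f'pics/{o}.png',cv2.resize(im,None,fx=k,fy=k,interpolation=cv2.INTER_CUBIC))
E
python3 - <<'E'
from h import *
for n in('side','top'):
    s=snap(n,n+'0');V=np.array(s['view']);print(n,s['vertical_fov'],s['D'],-V[:3,:3].T@V[:3,3]);print(V[:3,:3])
st=ctrl.state();print(st)
E
```

```text
side 48.315186386482836 [-0.13851561  0.          0.          0.          0.        ] [437.73140707 947.76424087 564.96509058]
[[-0.99917062 -0.03580141  0.01939924]
 [-0.03324209  0.44203199 -0.89638311]
 [ 0.02351669 -0.89628454 -0.44285549]]
top 49.61954543462042 [-0.07217654  0.          0.          0.          0.        ] [ 371.94325155  -18.12023318 1027.55059639]
[[ 2.34696936e-02 -9.99724376e-01 -5.88067755e-04]
 [-9.95418557e-01 -2.33140645e-02 -9.27272914e-02]
 [ 9.26880233e-02  2.76165468e-03 -9.95691370e-01]]
{'t': 0.1, 'qpos': array([-1.34461992e+00,  2.59129765e-01,  2.08524735e-02,  1.33367827e+00,
       -2.47668359e-05,  1.41818572e+00]), 'joint_velocities': array([ 0.00094611, -0.0025197 ,  0.00272855, -0.00157488, -0.00127416,
       -0.00085711]), 'joint_efforts': array([ 2.73682956e-03, -5.56697023e+01,  3.45068228e+01,  1.16535809e-02,
       -1.23969385e-04,  3.14343602e-06]), 'tcp_pos': array([ 203.3159683 , -510.78479736,  230.73577573]), 'ee_rot': array([[ 3.69793590e-01, -2.84098051e-04,  9.29113890e-01],
       [-9.29113222e-01,  1.12415687e-03,  3.69793668e-01],
       [-1.14952742e-03, -9.99999328e-01,  1.51746748e-04]]), 'wrist_force': array([-0.49862886, -0.29455017,  0.02405507]), 'wrist_torque': array([-0.04166228,  0.01367408,  0.02938981]), 'opening': 85.25720866071538}
```

View pics/top0.png

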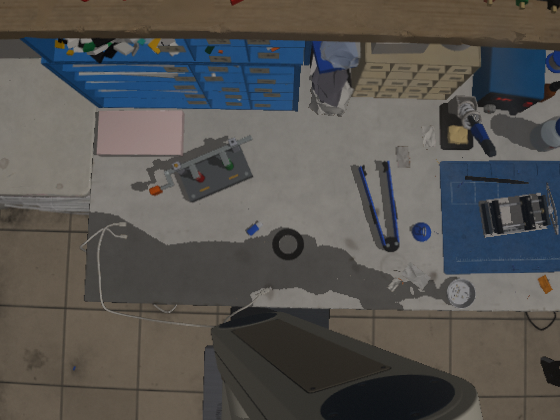

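View pics/side0.png

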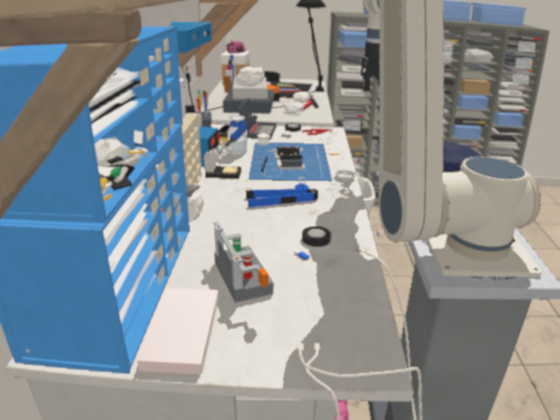

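```bash
python3 -c "
from h import *
crop('top0',140,125,265,215,6,'c1');crop('top0',345,145,445,260,5,'c2');crop('side0',200,210,290,305,6,'c3')"
```

```text
(no output)
```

View pics/c1.png

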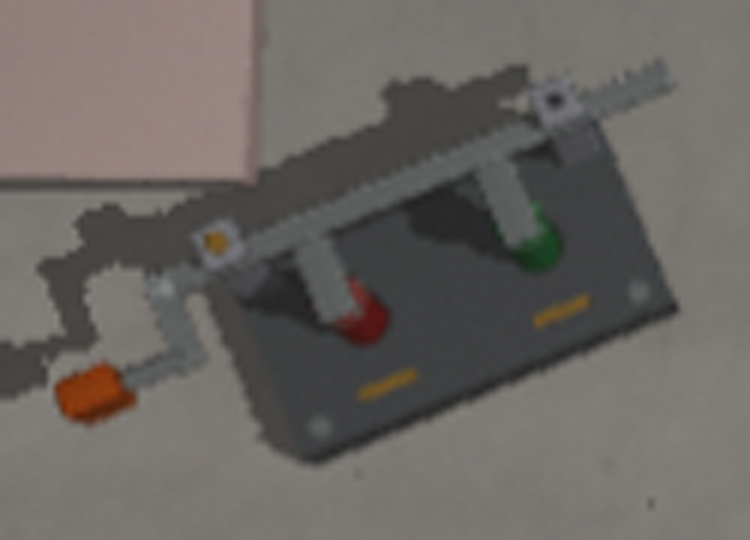

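View pics/c2.png

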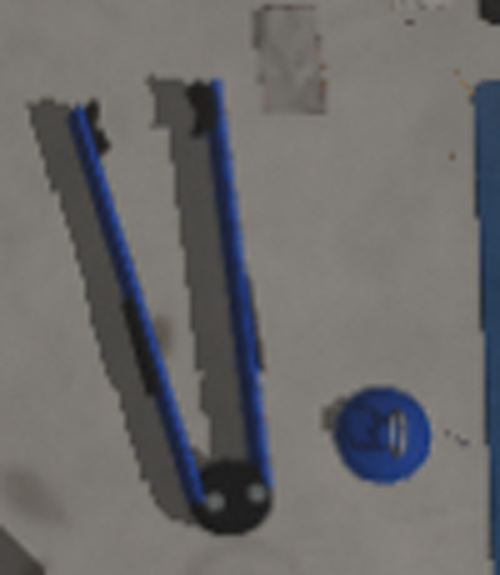

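View pics/c3.png

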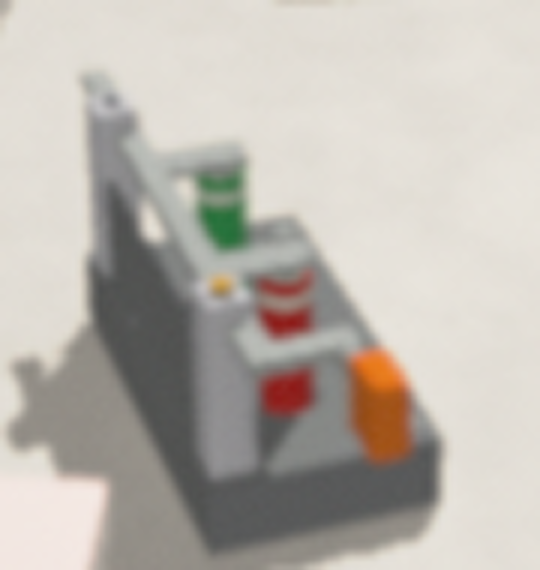

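```bash
cat > m.py <<'E'
from h import *
from scipy.optimize import least_squares
st,ss=load('top0'),load('side0')
def o(x0,y0,k,u,v): return [x0+(u+.5)/k-.5,y0+(v+.5)/k-.5]
T=[(o(140,125,6,218,240),(30,64,93)),(o(140,125,6,557,98),(30,-64,93)),(o(140,125,6,340,318),(-9,35,85)),(o(140,125,6,522,248),(-9,-35,85)),(o(140,125,6,676,310),(-40,-75,27))]
S=[(o(200,210,6,222,287),(30,64,93)),(o(200,210,6,110,100),(30,-64,93)),(o(200,210,6,305,258),(-9,35,85))]
KT=o(140,125,6,93,388);KS=o(200,210,6,378,362)
def w(p,P): 
    c,s=np.cos(p[2]),np.sin(p[2]);P=np.array(P,float);return [p[0]+c*P[0]-s*P[1],p[1]+s*P[0]+c*P[1],P[2]]
def f(p):
    r=[]
    for s,L in((st,T),(ss,S)):
        r+=list((proj(s,[w(p,P) for _,P in L])-np.array([q for q,_ in L])).ravel())
    k=w(p,(p[3],125,96));r+=list(proj(st,[k])[0]-KT)+list(proj(ss,[k])[0]-KS);return r
r=least_squares(f,[600,150,0.3,-20]);p=r.x;print(p,np.degrees(p[2]),'\n',r.fun.reshape(-1,2).round(2))
for n,P in(('knob',(p[3],125,82)),('red',(0,35,0)),('green',(0,-35,0))):print(n,np.round(w(p,P),1))
h=atz(st,o(345,145,5,234,497),24)
l=atz(st,o(345,145,5,77,112),24);rr=atz(st,o(345,145,5,217,84),24);m=(l+rr)/2
print(h,m,np.linalg.norm(m-h),np.linalg.norm(l-rr),'yaw',np.degrees(np.arctan2(m[1]-h[1],m[0]-h[0])))
u=(m-h)/np.linalg.norm(m-h);print('grip',h+75*u)
# side check: hinge and tips
print(proj(ss,[h,l,rr]))
for n,px in(('tape',(288,244)),('usb',(253,228)),('cup',(422,232))):print(n,atz(st,px,10))
E
python3 m.py; python3 -c "
from h import *
crop('side0',235,170,330,220,8,'c4')"
```

```text
[ 5.40558537e+02  1.45816220e+02  4.10316079e-01 -1.89186141e+00] 23.509379606351274 
 [[-0.08  0.09]
 [ 0.12  0.95]
 [-0.2  -0.47]
 [ 0.36 -1.25]
 [-0.2  -0.77]
 [-0.65  0.09]
 [ 0.72 -0.1 ]
 [ 0.73 -2.82]
 [-1.38  0.15]
 [ 0.41  0.49]]
knob [489.  259.7  82. ]
red [526.6 177.9   0. ]
green [554.5 113.7   0. ]
[ 388.64301376 -251.13521395   24.        ] [ 566.49040183 -211.57168783   24.        ] 182.19485734245572 64.79769439445252 yaw 12.541665639034896
grip [ 461.85339027 -234.84899982   24.        ]
[[312.18362229 190.1850653 ]
 [248.96491201 199.0722097 ]
 [246.12709883 189.22014943]]
tape [383.76263211 -22.57466717  10.        ]
usb [417.65255344  56.66805993  10.        ]
cup [ 417.26172692 -323.82285233   10.        ]
```

View pics/c4.png

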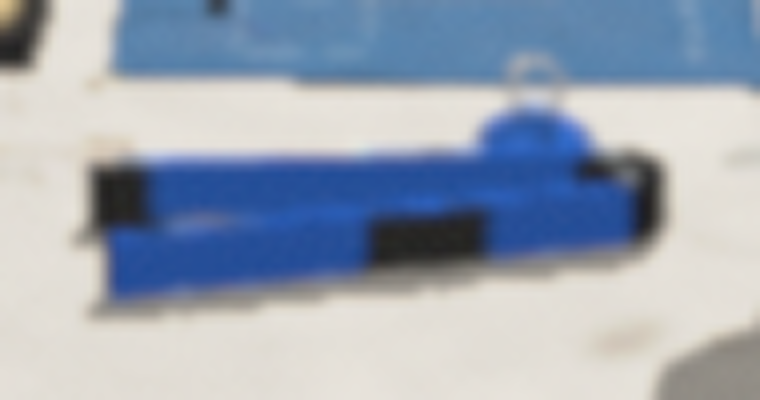

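```bash
sed -i 's/,(o(200,210,6,305,258),(-9,35,85))//' m.py
cat >> m.py <<'E'
print('pad mid',atz(st,o(345,145,5,197,336),24))
E
cat > plan.py <<'E'
from h import *
# plan.py x y z yaw n [cur x y z yaw]
import sys
a=[float(v) for v in sys.argv[1:]]
s=ctrl.state();R=s['ee_rot'];p=s['tcp_pos'].copy();yaw=np.arctan2(R[1,0],R[0,0])
if len(a)>5: p=np.array(a[5:8]);yaw=a[8]
print('cur',p.round(1),round(yaw,3),s['t'],s['qpos'].round(2),s['wrist_force'].round(1),round(s['opening'],1))
n=int(a[4]);T=np.array(a[:3]);out=[]
for i in range(n):
    d=(T-p)/(n-i);c,q=np.cos(yaw),np.sin(yaw)
    t=round(-(a[3]-yaw)/(n-i),3)
    r=[round(c*d[0]+q*d[1],0 if n-i>2 else 1),round(-d[2],0 if n-i>2 else 1),round(-q*d[0]+c*d[1],0 if n-i>2 else 1),t]
    p=p+np.array([c*r[0]-q*r[2],q*r[0]+c*r[2],-r[1]]);yaw-=t;out+=r
print(', '.join('%g'%v for v in out));print('end',p.round(1),yaw)
E
python3 m.py; python3 plan.py 489 260 150 0.41 18
```

```text
[ 5.40322943e+02  1.45250698e+02  4.15375970e-01 -8.85658764e-01] 23.79929001690813 
 [[ 0.17  0.37]
 [ 0.26  0.95]
 [ 0.11 -0.28]
 [ 0.61 -1.22]
 [ 0.07 -0.85]
 [-0.29 -0.05]
 [ 0.74 -0.16]
 [-1.18  0.1 ]
 [ 0.36  0.35]]
knob [489.1 259.3  82. ]
red [526.2 177.3   0. ]
green [554.4 113.2   0. ]
[ 388.64301376 -251.13521395   24.        ] [ 566.49040183 -211.57168783   24.        ] 182.19485734245572 64.79769439445252 yaw 12.541665639034896
grip [ 461.85339027 -234.84899982   24.        ]
[[312.18362229 190.1850653 ]
 [248.96491201 199.0722097 ]
 [246.12709883 189.22014943]]
tape [383.76263211 -22.57466717  10.        ]
usb [417.65255344  56.66805993  10.        ]
cup [ 417.26172692 -323.82285233   10.        ]
pad mid [ 459.72340448 -234.31824735   24.        ]
cur [ 203.3 -510.8  230.7] -1.192 0.1 [-1.34  0.26  0.02  1.33 -0.    1.42] [-0.5 -0.3  0. ] 85.3
-34, 4, 31, -0.089, -31, 5, 33, -0.089, -28, 4, 36, -0.089, -25, 5, 38, -0.089, -21, 4, 41, -0.089, -17, 5, 42, -0.089, -14, 4, 44, -0.089, -10, 5, 45, -0.089, -6, 4, 45, -0.089, -2, 5, 46, -0.089, 3, 4, 45, -0.089, 7, 5, 45, -0.089, 10, 4, 44, -0.089, 14, 5, 43, -0.089, 18, 4, 42, -0.089, 22, 5, 40, -0.089, 25.7, 4.4, 38.3, -0.089, 29, 4.3, 35.8, -0.089
end [489. 260. 150.] 0.4099907891716901
```

>>> jog_arm:
  moves: [-34,4,31,-0.089,-31,5,33,-0.089,-28,4,36,-0.089,-25,5,38,-0.089,-21,4,41,-0.089,-17,5,42,-0.089,-14,4,44,-0.089,-10,5,45,-0.089,-6,4,45,-0.089,-2,5,46,-0.089,3,4,45,-0.089,7,5,45,-0.089,10,4,44,-0.089,14,5,43,-0.089,18,4,42,-0.089,22,5,40,-0.089,25.7,4.4,38.3,-0.089,29,4.3,35.8,-0.089,0,0,0,0]
  jaw: 0.7

```text
t: 2.0
tcp_pos: [489.9, 263.9, 148.9]
ee_rot: [[0.914, -0.001, -0.405], [0.405, 0.001, 0.914], [-0.001, -1.0, 0.001]]
wrist_force: [0.9, -0.6, -0.4]
opening: 59.7
```

```bash
python3 plan.py 489 260 65 0.412 4; python3 -c "
from h import *
snap('side','s1');crop('s1',190,150,330,300,4,'s1c')"
```

```text
cur [489.9 263.9 148.9] 0.417 2.0 [ 0.34  0.31 -0.12  1.14  0.    1.5 ] [ 0.9 -0.6 -0.4] 59.7
-1, 21, -1, 0.001, -0, 21, -1, 0.001, -0.7, 21, -0.6, 0.001, -0.6, 20.9, -0.6, 0.002
end [489. 260.  65.] 0.4117863287517682
```

View pics/s1c.png

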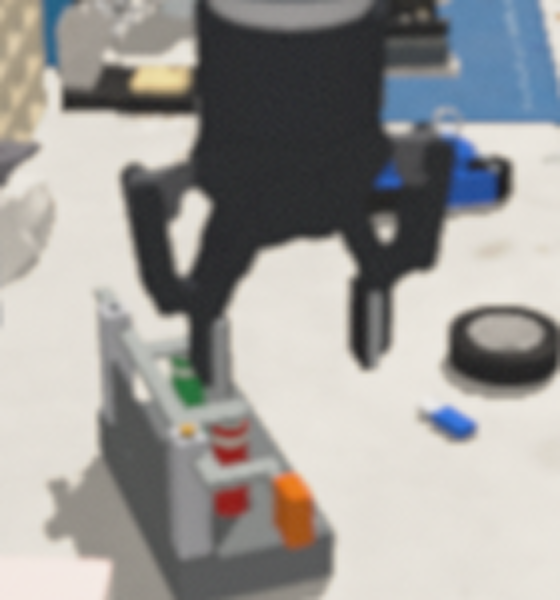

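>>> jog_arm:
  moves: [0,20,0,0,0,20,0,0,0,10,0,0,0,0,0,0]

```text
t: 2.45
tcp_pos: [488.1, 258.7, 99.5]
ee_rot: [[0.918, -0.002, -0.397], [0.397, -0.001, 0.918], [-0.003, -1.0, 0.0]]
wrist_force: [0.1, 0.0, 0.5]
opening: 60.3
```

```bash
python3 plan.py 489 260 65 0.412 4; python3 -c "
from h import *
snap('side','s2');crop('s2',190,150,330,300,4,'s2c');snap('top','t2')"
```

```text
cur [488.1 258.7  99.5] 0.409 2.45 [ 0.34  0.34 -0.22  1.02 -0.    1.5 ] [0.1 0.  0.5] 60.3
0, 9, 0, -0.001, 0, 9, 0, -0.001, 0.7, 8.3, 0.4, -0.001, 0.6, 8.2, 0.5, -0
end [489. 260.  65.] 0.4116686508119416
```

View pics/s2c.png

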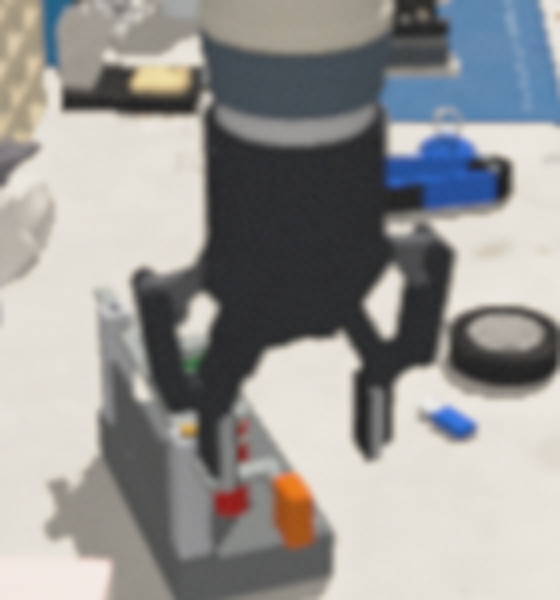

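View pics/t2.png

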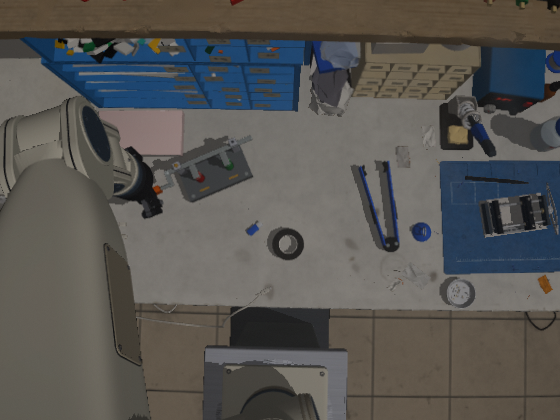

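>>> jog_arm:
  moves: [0,12,0,0,0,12,0,0,0,11,0,0,0,0,0,0]

```text
t: 2.95
tcp_pos: [488.0, 259.4, 63.6]
ee_rot: [[0.917, -0.003, -0.399], [0.399, -0.001, 0.917], [-0.003, -1.0, 0.0]]
wrist_force: [0.1, 0.6, -0.1]
opening: 59.9
```

>>> jog_arm:
  moves: [0,0,0,0,0,0,0,0,0,0,0,0,0,0,0,0,0,0,0,0,0,0,0,0,0,0,0,0]
  jaw: 0
  grip_force: 30

```text
t: 3.65
tcp_pos: [489.3, 259.9, 65.9]
ee_rot: [[0.917, 0.001, -0.399], [0.399, 0.0, 0.917], [0.001, -1.0, -0.0]]
wrist_force: [-0.2, 0.9, 4.8]
opening: 13.7
```

```bash
python3 -c "
from h import *
s=ctrl.state();print(s['tcp_pos'],s['wrist_force'],s['opening'])
snap('side','s3');crop('s3',190,150,330,300,4,'s3c')"
```

```text
[489.26211695 259.86855289  65.94926048] [-0.21614217  0.89324662  4.81229185] 13.694204478226295
```

View pics/s3c.png

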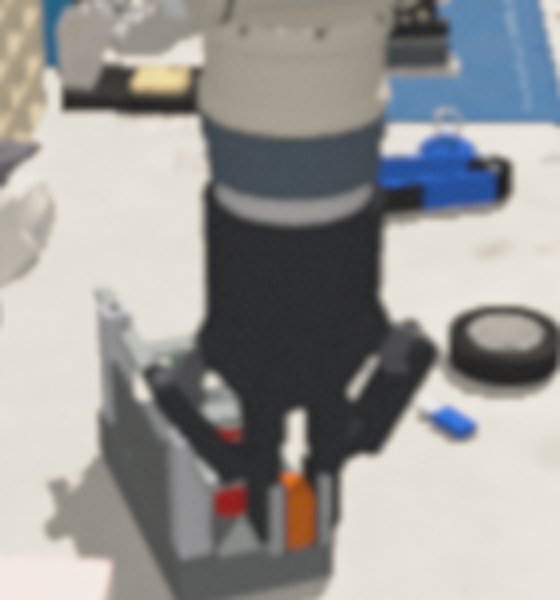

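>>> jog_arm:
  moves: [0,0,4,0,0,0,5,0,0,0,5,0,0,0,5,0,0,0,5,0,0,0,5,0,0,0,5,0,0,0,3,0,0,0,2,0,0,0,0,0,0,0,0,0,0,0,0,0]

```text
t: 4.9
tcp_pos: [474.8, 291.9, 65.8]
ee_rot: [[0.918, 0.003, -0.396], [0.396, -0.007, 0.918], [-0.001, -1.0, -0.008]]
wrist_force: [5.4, -21.7, 7.3]
opening: 13.7
```

```bash
python3 -c "
from h import *
s=ctrl.state();print(s['tcp_pos'],s['wrist_force'],s['opening'])
snap('side','s4');crop('s4',190,150,330,300,4,'s4c')"
```

```text
[474.8222822  291.87263252  65.84962344] [  5.39735776 -21.7036049    7.28577152] 13.672784787199571
```

View pics/s4c.png

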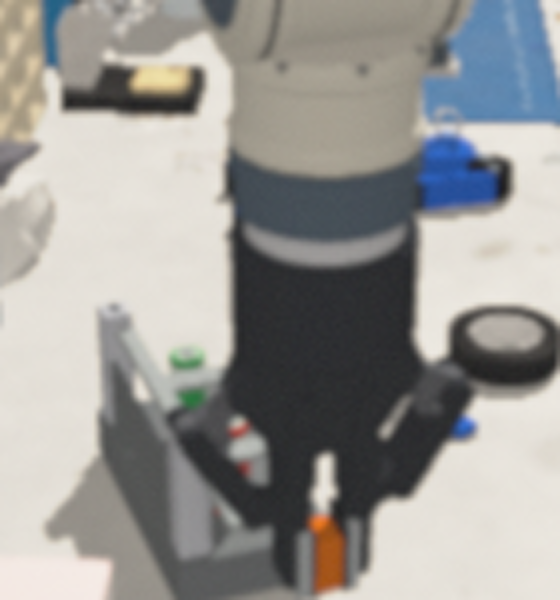

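>>> jog_arm:
  moves: [0,0,-2,0,0,0,-1,0]

```text
t: 5.15
tcp_pos: [474.8, 291.8, 65.9]
ee_rot: [[0.918, 0.0, -0.398], [0.398, -0.001, 0.918], [-0.0, -1.0, -0.001]]
wrist_force: [-2.0, -2.6, 7.3]
opening: 13.5
```

>>> jog_arm:
  moves: [0,0,0,0,0,0,0,0,0,0,0,0,0,0,0,0,0,0,0,0,0,-10,0,0,0,-30,0,0,0,-40,0,0,0,0,0,0]
  jaw: 0.6

```text
t: 6.05
tcp_pos: [476.8, 293.8, 151.2]
ee_rot: [[0.917, 0.008, -0.399], [0.399, 0.003, 0.917], [0.008, -1.0, -0.0]]
wrist_force: [0.5, 0.3, 1.1]
opening: 51.1
```

```bash
python3 plan.py 461 -235 120 1.79 16; python3 -c "
from h import *
snap('side','s5');crop('s5',190,150,330,300,4,'s5c')"
```

```text
cur [476.8 293.8 151.2] 0.41 6.05 [ 0.4   0.3  -0.12  1.14  0.    1.56] [0.5 0.3 1.1] 51.1
-14, 2, -30, -0.086, -17, 2, -29, -0.086, -19, 2, -27, -0.086, -21, 2, -25, -0.086, -23, 2, -23, -0.086, -25, 2, -21, -0.086, -27, 2, -19, -0.086, -29, 2, -17, -0.086, -30, 2, -14, -0.086, -31, 2, -12, -0.087, -32, 2, -9, -0.086, -32, 2, -6, -0.087, -33, 2, -3, -0.086, -33, 2, -0, -0.087, -33.2, 1.6, 2.3, -0.086, -32.8, 1.6, 5.2, -0.087
end [ 461. -235.  120.] 1.7900771320947464
```

View pics/s5c.png

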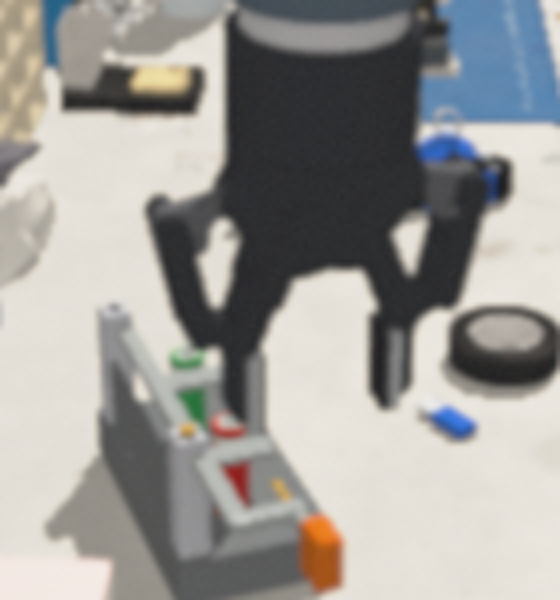

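>>> jog_arm:
  moves: [-14,2,-30,-0.086,-17,2,-29,-0.086,-19,2,-27,-0.086,-21,2,-25,-0.086,-23,2,-23,-0.086,-25,2,-21,-0.086,-27,2,-19,-0.086,-29,2,-17,-0.086,-30,2,-14,-0.086,-31,2,-12,-0.087,-32,2,-9,-0.086,-32,2,-6,-0.087,-33,2,-3,-0.086,-33,2,0,-0.087,-33.2,1.6,2.3,-0.086,-32.8,1.6,5.2,-0.087,0,0,0,0,0,0,0,0]
  jaw: 0.88

```text
t: 7.9
tcp_pos: [458.2, -236.2, 113.6]
ee_rot: [[-0.215, -0.001, -0.977], [0.977, 0.001, -0.215], [0.001, -1.0, 0.001]]
wrist_force: [-0.6, -0.0, 0.6]
opening: 75.3
```

```bash
python3 plan.py 461 -235 60 1.79 4; python3 -c "
from h import *
snap('side','s6');crop('s6',200,80,340,230,4,'s6c');snap('top','t6');crop('t6',300,130,440,260,4,'t6c')"
```

```text
cur [ 458.2 -236.2  113.6] 1.788 7.9 [-0.64  0.27 -0.28  1.03  0.   -0.86] [-0.6 -0.   0.6] 75.3
0, 13, -1, -0.001, 0, 14, -1, -0, 0.3, 13.3, -0.5, -0.001, 0.2, 13.3, -0.4, -0
end [ 461.  -235.1   60. ] 1.7895486815405757
```

View pics/s6c.png

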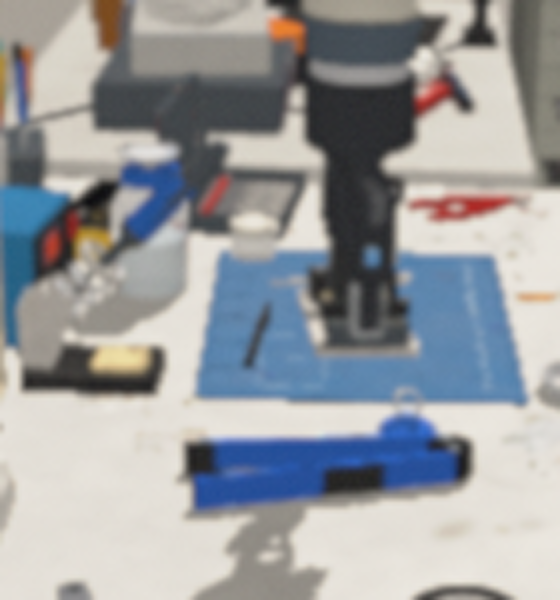

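View pics/t6c.png

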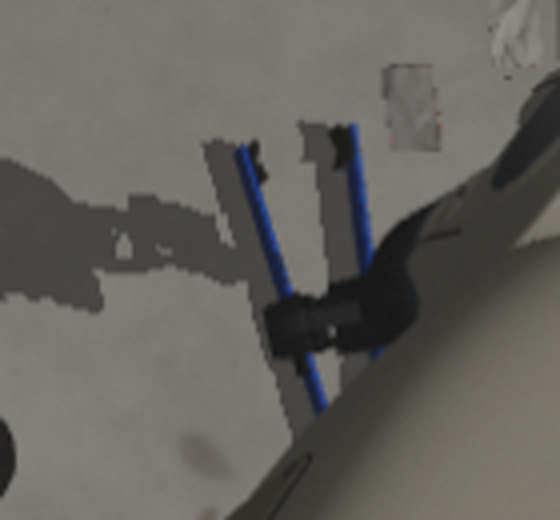

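>>> jog_arm:
  moves: [0.5,25,-2.5,0,0,25,0,0,0,20,0,0,0,0,0,0]

```text
t: 8.4
tcp_pos: [459.9, -232.8, 42.4]
ee_rot: [[-0.218, -0.004, -0.976], [0.976, 0.003, -0.218], [0.003, -1.0, 0.003]]
wrist_force: [-0.8, 0.5, 0.3]
opening: 75.5
```

```bash
python3 plan.py 461 -235 2 1.79 4; python3 -c "
from h import *
snap('side','s7');crop('s7',200,80,340,230,4,'s7c');snap('top','t7');crop('t7',300,130,440,260,4,'t7c')"
```

```text
cur [ 459.9 -232.8   42.4] 1.791 8.4 [-0.63  0.33 -0.39  0.85  0.   -0.85] [-0.8  0.5  0.3] 75.5
-1, 10, -0, 0, -0, 10, -0, 0, -0.7, 10.2, -0.3, 0, -0.7, 10.2, -0.3, 0.001
end [ 461.1 -235.     2. ] 1.7899931369824755
```

View pics/s7c.png

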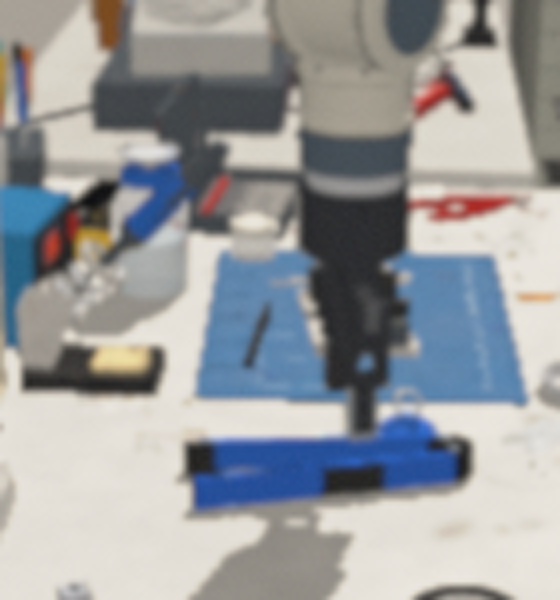

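View pics/t7c.png

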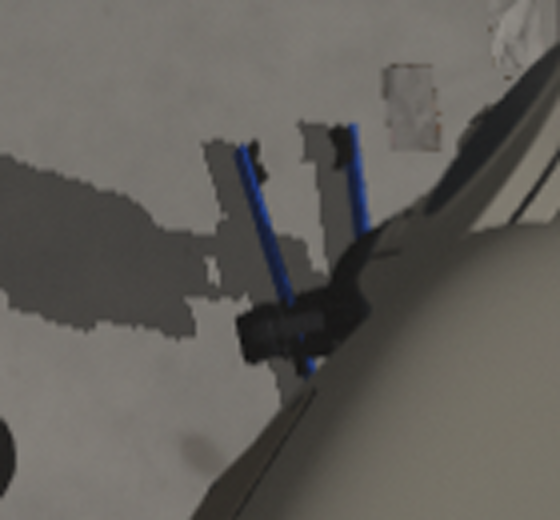

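>>> jog_arm:
  moves: [0,0,0,0,0,0,0,0]

```text
t: 8.7
tcp_pos: [461.8, -235.1, 45.5]
ee_rot: [[-0.218, 0.002, -0.976], [0.976, -0.001, -0.218], [-0.001, -1.0, -0.001]]
wrist_force: [0.3, -0.1, 0.8]
opening: 74.9
```

>>> jog_arm:
  moves: [0,0,0,0]

```text
t: 8.8
tcp_pos: [461.6, -235.1, 45.2]
ee_rot: [[-0.218, 0.001, -0.976], [0.976, -0.001, -0.218], [-0.001, -1.0, -0.001]]
wrist_force: [0.3, -0.4, 0.8]
opening: 75.1
```

>>> jog_arm:
  moves: [0,10,0,0,0,10,0,0,0,10,0,0,0,8,0,0,0,4,0,0,0,0,0,0,0,0,0,0,0,0,0,0]

```text
t: 9.6
tcp_pos: [461.4, -235.1, 2.7]
ee_rot: [[-0.218, 0.001, -0.976], [0.976, -0.0, -0.218], [-0.0, -1.0, -0.0]]
wrist_force: [0.1, 0.7, 0.4]
opening: 75.1
```

```bash
python3 -c "
from h import *
snap('side','s8');crop('s8',230,130,340,230,5,'s8c')"
```

```text
(no output)
```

View pics/s8c.png

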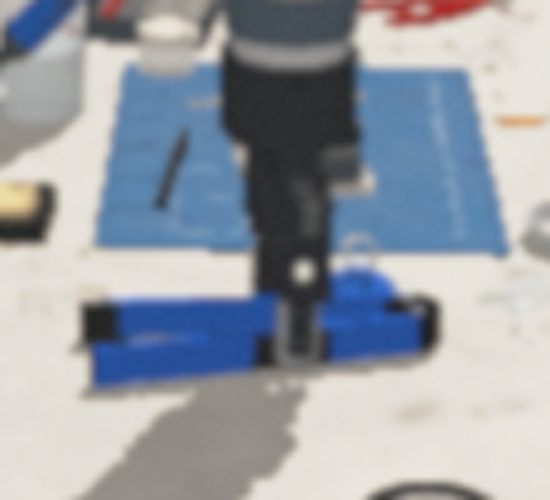

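>>> jog_arm:
  moves: [0,0,0,0,0,0,0,0,0,0,0,0,0,0,0,0,0,0,0,0,0,0,0,0]
  jaw: 0.55
  grip_force: 30

```text
t: 10.25
tcp_pos: [461.7, -235.2, 3.1]
ee_rot: [[-0.217, 0.001, -0.976], [0.976, -0.001, -0.217], [-0.001, -1.0, -0.001]]
wrist_force: [0.3, 0.0, 5.8]
opening: 47.0
```

```bash
python3 -c "
from h import *
snap('side','s9');crop('s9',230,130,340,230,5,'s9c');snap('top','t9');crop('t9',300,130,440,260,4,'t9c')"
```

```text
(no output)
```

View pics/s9c.png

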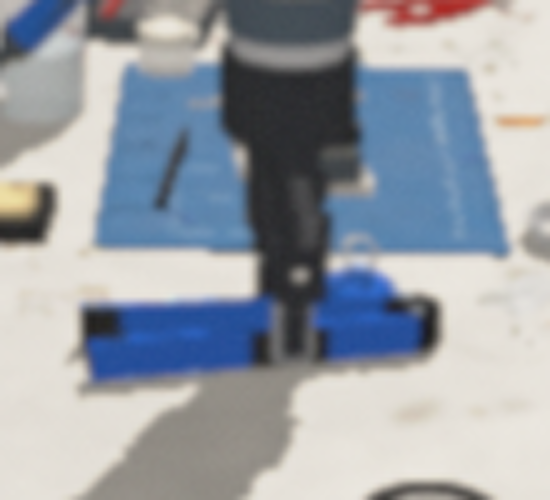

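View pics/t9c.png

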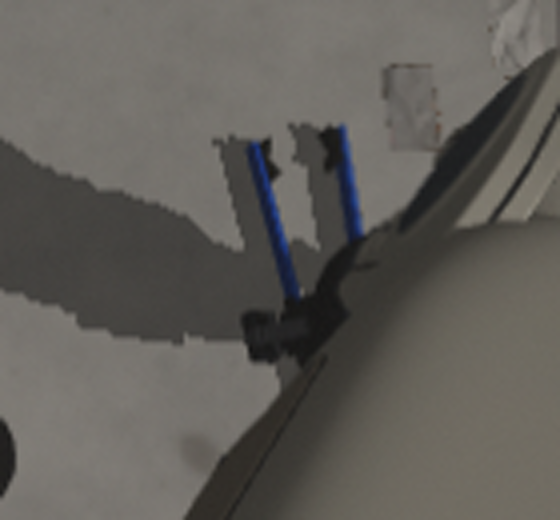

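>>> jog_arm:
  moves: [0,-3,0,0,0,-6,0,0,0,-8,0,0,0,-12,0,0,0,-16,0,0,0,-20,0,0,0,-20,0,0,0,-10,0,0,0,0,0,0,0,0,0,0,0,0,0,0,0,0,0,0]

```text
t: 11.55
tcp_pos: [460.8, -234.6, 96.5]
ee_rot: [[-0.217, -0.001, -0.976], [0.976, 0.001, -0.217], [0.001, -1.0, 0.001]]
wrist_force: [-1.0, -0.9, -0.9]
opening: 47.2
```

```bash
python3 -c "
from h import *
s=load('t9')
for px in((253,147),(343,128),(298,137.5)): print(atz(s,[300+px[0]/4,130+px[1]/4],24))
snap('side','s10');crop('s10',230,80,340,230,4,'s10c');snap('top','t10');crop('t10',300,130,440,260,4,'t10c')"
```

```text
[ 560.04015666 -187.29680558   24.        ]
[ 572.18981605 -238.06312742   24.        ]
[ 566.10237339 -212.63815535   24.        ]
```

View pics/s10c.png

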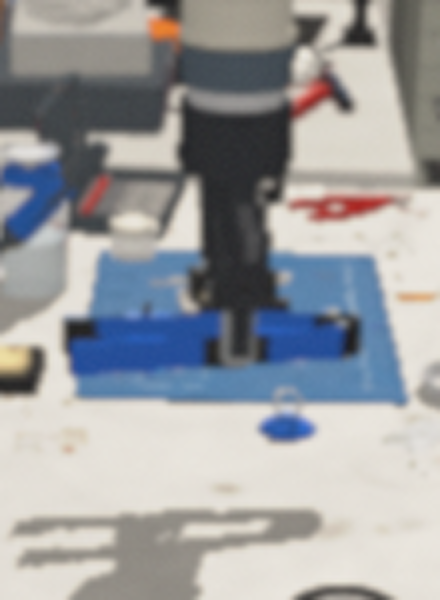

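View pics/t10c.png

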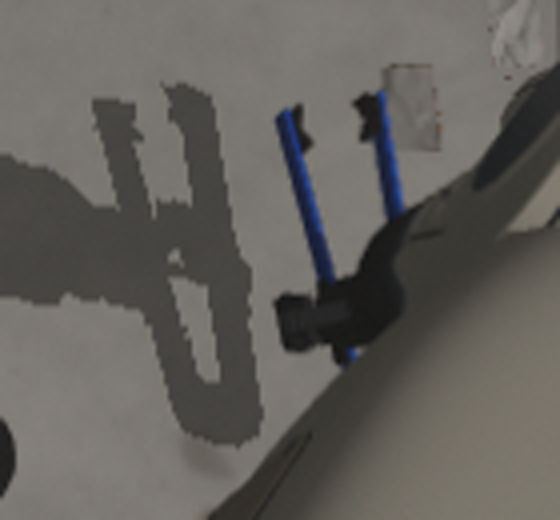

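```bash
python3 -c "
from h import *
s=load('top0')
a=[atz(s,[345+(u+.5)/5-.5,145+(v+.5)/5-.5],24) for u,v in((98,126),(195,108))];h=np.array([388.64,-251.1,24])
print(a,np.linalg.norm((a[0]+a[1])/2-h))
crop('t10',355,145,405,185,12,'t10d');crop('top0',350,160,395,185,14,'c5')"
```

```text
[array([ 553.16291486, -189.47255025,   24.        ]), array([ 562.4819512 , -233.20119935,   24.        ])] 173.79240999670876
```

View pics/t10d.png

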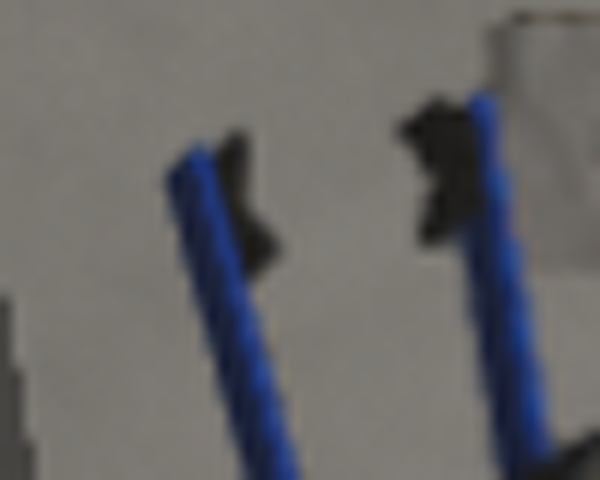

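View pics/c5.png

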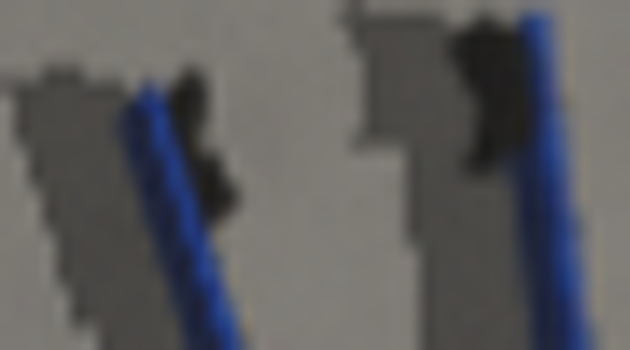

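```bash
python3 -c "
from h import *
s=load('t10');st=ctrl.state();print(st['t'],st['tcp_pos'],st['wrist_force'])
R=st['ee_rot']
for z in (112,117,120):
  P=atz(s,[355+(338+.5)/12-.5,145+(192+.5)/12-.5],z);d=P-st['tcp_pos'];print(P,R.T@d)
# vertical check from side: tips, expected
ss=load('s10')
def T(a,b,z): return st['tcp_pos']*[1,1,0]+[0,0,z]+ -R[:,2]*a+R[:,0]*b
print(proj(ss,[T(107,26,117),T(107,26,93),T(0,25,117),T(0,25,93),T(-75,12,117),T(-75,12,93)]))
crop('s10',240,150,325,180,9,'s10d')"
```

```text
11.65 [ 460.95843274 -234.77869051   96.76937485] [-0.16947143  0.67238946 -1.38089233]
[ 557.50215575 -212.49521679  112.        ] [  0.77463637 -15.30576217 -99.06739715]
[ 556.48878246 -211.43369717  117.        ] [  2.03536964 -20.30409992 -98.30521563]
[ 555.88075848 -210.7967854   120.        ] [  2.7918096  -23.30310258 -97.84790673]
[[248.59899036 165.8572442 ]
 [248.70737095 174.37589583]
 [288.82010225 163.68305647]
 [288.59944902 172.09234673]
 [315.14784076 160.62770841]
 [314.72349034 168.89230226]]
```

View pics/s10d.png

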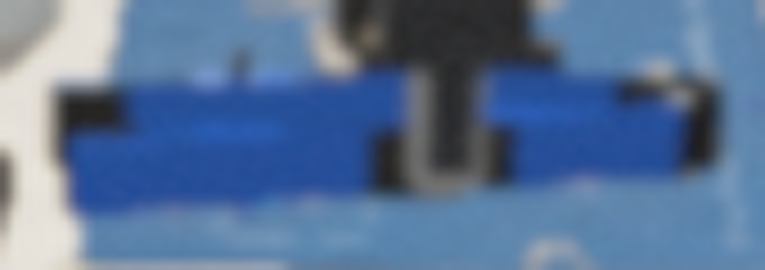

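```bash
python3 -c "
from h import *
crop('t10',140,125,265,215,6,'d1');crop('s10',200,210,300,310,6,'d2')"
```

View pics/d1.png

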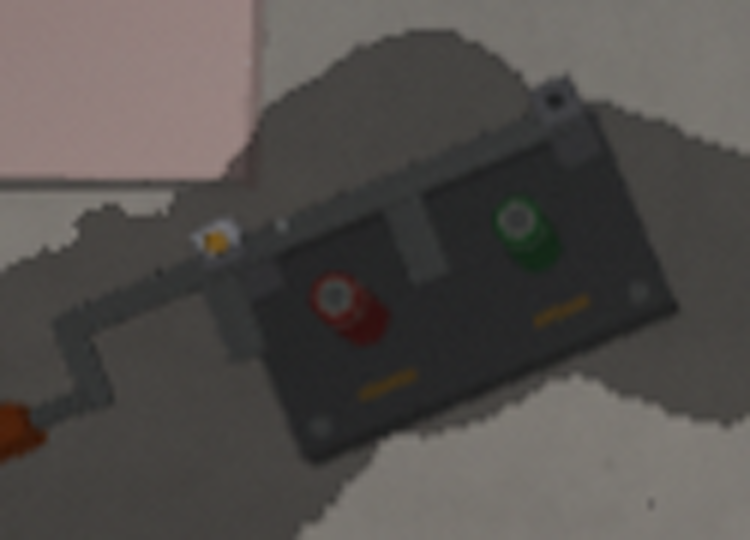

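View pics/d2.png

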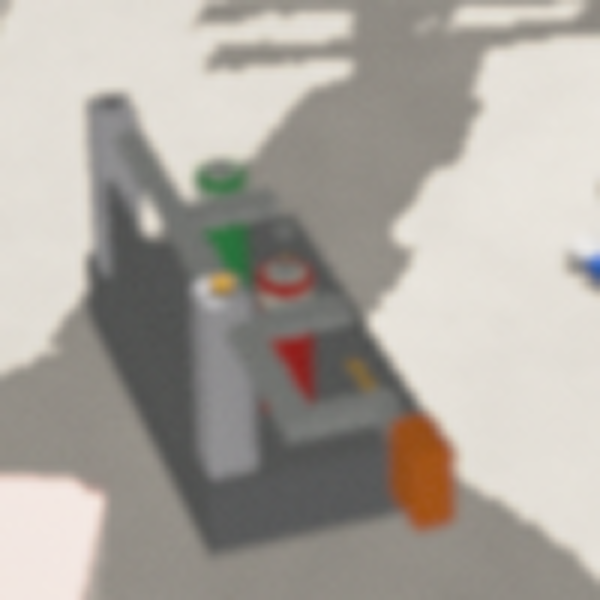

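```bash
python3 -c "
from h import *
o=lambda x0,y0,k,u,v:[x0+(u+.5)/k-.5,y0+(v+.5)/k-.5]
t,s=load('t10'),load('s10')
r=atz(t,o(140,125,6,336,295),77);g=atz(t,o(140,125,6,517,219),77);print(r,g,np.linalg.norm(r-g),np.arctan2(*(r-g)[:2]*[-1,1]))
r=atz(s,o(200,210,6,286,270),77);g=atz(s,o(200,210,6,221,173),77);print(r,g,np.linalg.norm(r-g))
"
# targets
python3 - <<'E'
import numpy as np
y=0.414;u=np.array([np.cos(y),np.sin(y)]);l=np.array([-u[1],u[0]])
red=np.array([526.5,177.6])
for dx in(-45,0):print(dx,red+u*(dx-99)-l*(-1)*-1*(-1) if 0 else red+u*(dx-99))
E
```

```text
[526.78929003 177.27078681  77.        ] [555.41640302 114.04753091  77.        ] 69.40238961196057 0.425175014922678
[525.51351066 179.67689621  77.        ] [554.15849957 119.47410301  77.        ] 66.67017098057242
-45 [394.6652564  119.67245578]
0 [435.86361377 137.77481335]
```

```bash
python3 plan.py 395 119 97 1.984 18
```

```text
cur [ 461.  -234.8   96.8] 1.79 11.65 [-0.63  0.28 -0.3   0.99 -0.   -0.85] [-0.2  0.7 -1.4] 47.0
20, -0, -1, -0.011, 20, -0, -1, -0.011, 20, -0, -1, -0.011, 20, -0, -1, -0.011, 20, -0, -2, -0.011, 20, -0, -2, -0.011, 20, -0, -2, -0.011, 20, -0, -2, -0.011, 20, -0, -2, -0.011, 20, -0, -3, -0.011, 20, -0, -3, -0.011, 20, -0, -3, -0.01, 20, -0, -3, -0.011, 19, -0, -4, -0.01, 19, -0, -4, -0.011, 20, -0, -4, -0.01, 19.2, -0.1, -3.7, -0.011, 19.2, -0.1, -3.9, -0.01
end [395.  118.9  97. ] 1.9839497829276824
```

>>> jog_arm:
  moves: [8,0,-1,0,16,0,-1,-0.011,20,0,-1,-0.011,20,0,-1,-0.011,20,0,-2,-0.011,20,0,-2,-0.011,20,0,-2,-0.011,20,0,-2,-0.011,20,0,-2,-0.011,20,0,-3,-0.011,20,0,-3,-0.011,20,0,-3,-0.01,20,0,-3,-0.011,20,0,-4,-0.011,20,0,-4,-0.011,20,0,-4,-0.01,20,0,-4,-0.011,18,0,-4,-0.011,10,0,-2,-0.01,4,0,-2,-0.01]

```text
t: 13.65
tcp_pos: [399.1, 121.2, 97.5]
ee_rot: [[-0.414, 0.0, -0.91], [0.91, 0.0, -0.414], [0.0, -1.0, -0.0]]
wrist_force: [1.0, -1.2, 0.2]
opening: 47.3
```

>>> jog_arm:
  moves: [0,0,0,0,0,0,0,0,0,0,0,0,0,0,0,0]

```text
t: 14.05
tcp_pos: [400.3, 119.4, 97.3]
ee_rot: [[-0.411, -0.0, -0.912], [0.912, -0.0, -0.411], [0.0, -1.0, 0.0]]
wrist_force: [0.4, 0.5, -1.3]
opening: 47.2
```

```bash
python3 plan.py 395 119 44 1.984 5; python3 -c "
from h import *
snap('side','s11');crop('s11',200,140,360,310,3.5,'s11c');snap('top','t11');crop('t11',140,125,300,245,4,'t11c')"
```

```text
cur [400.3 119.4  97.3] 1.994 14.05 [ 0.09  0.12 -0.52  0.93 -0.   -0.33] [ 0.4  0.5 -1.3] 47.2
0, 11, 1, 0.002, 0, 11, 1, 0.002, 1, 10, 1, 0.002, 0.4, 10.7, 1, 0.002, 0.4, 10.6, 1, 0.002
end [395. 119.  44.] 1.9839150496875888
```

View pics/s11c.png

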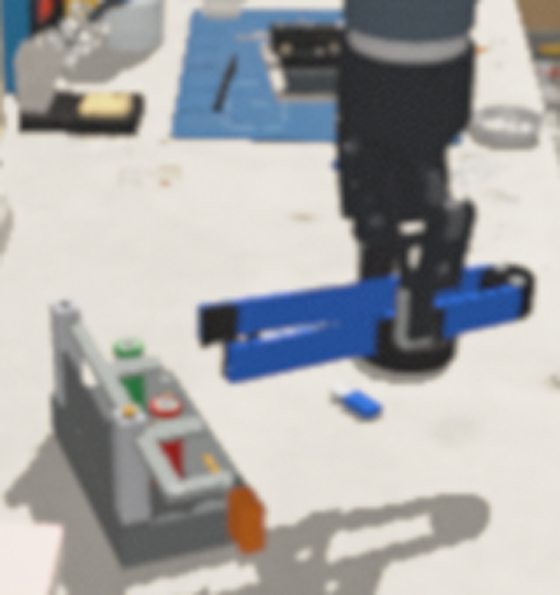

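View pics/t11c.png

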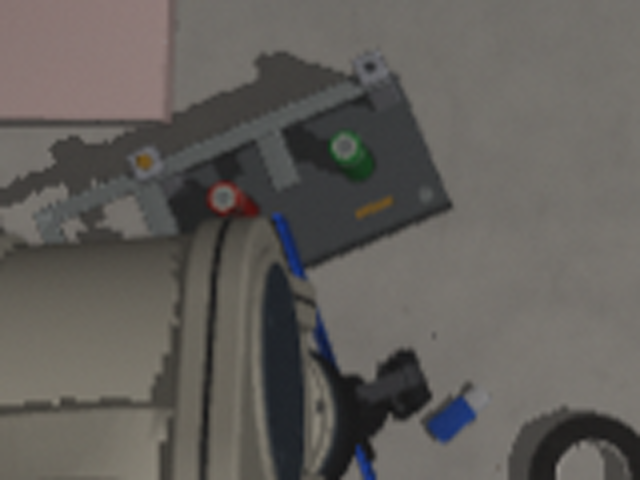

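>>> jog_arm:
  moves: [0.5,8,2,0.005,0.5,12,2,0.005,0.5,12,1,0,0,12,0,0,0,9,0,0,0,0,0,0,0,0,0,0,0,0,0,0,0,0,0,0]

```text
t: 15.05
tcp_pos: [395.4, 119.3, 44.8]
ee_rot: [[-0.402, 0.001, -0.915], [0.915, 0.0, -0.402], [-0.0, -1.0, -0.001]]
wrist_force: [-0.0, 0.2, -0.9]
opening: 47.3
```

```bash
python3 plan.py 436 137 44 1.984 8; python3 -c "
from h import *
snap('side','s12');crop('s12',200,190,340,310,5,'s12c');snap('top','t12');crop('t12',140,125,300,245,4,'t12c')
st=ctrl.state();R=st['ee_rot'];t=st['tcp_pos'];ss=load('s12')
def T(a,b,z): return t+[0,0,z]-R[:,2]*a+R[:,0]*b
print((proj(ss,[T(109,24,-2),T(109,24,22),T(109,-24,22),T(0,25,-2)])-[200,190])*5)"
```

```text
cur [395.4 119.3  44.8] 1.985 15.05 [ 0.09  0.18 -0.61  0.78  0.   -0.32] [-0.   0.2 -0.9] 47.3
-0, 0, -6, 0, -0, 0, -5, 0, -0, 0, -6, 0, -0, 0, -5, 0, -0, 0, -6, 0, -0, 0, -5, 0, -0.1, 0.4, -5.7, 0, -0, 0.4, -5.6, 0.001
end [436. 137.  44.] 1.9839380458689526
[[338.13502784 407.99557146]
 [338.36231317 356.62109514]
 [297.73494038 295.39360059]
 [590.28629339 357.29484926]]
```

View pics/s12c.png

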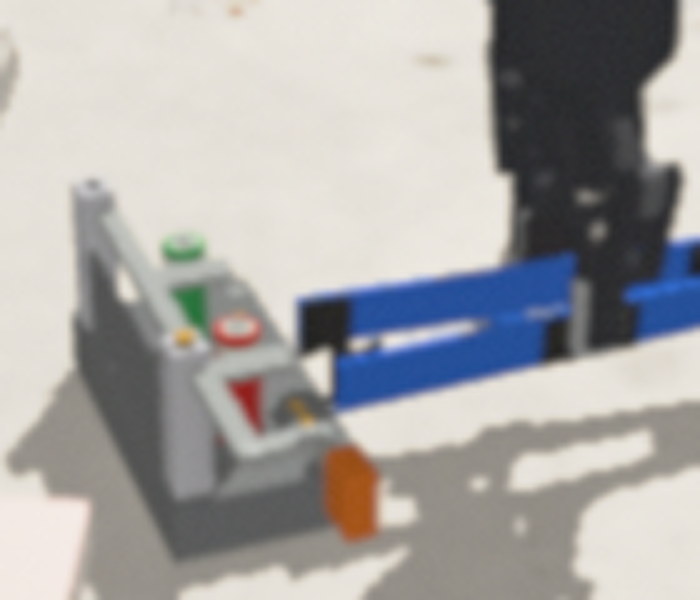

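View pics/t12c.png

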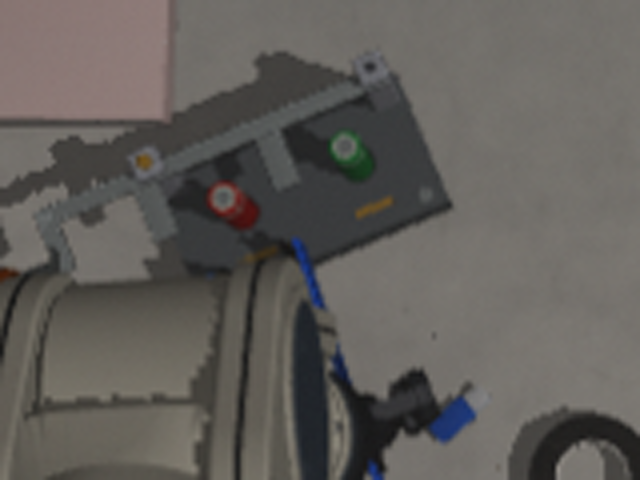

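>>> jog_arm:
  moves: [0,0,-3,0,0,0,-6,0,0,0,-7,0,0,0,-8,0,0,0,-7,0,0,0,-6,0,0,0,-5,0,0,0,-2,0,0,0,0,0,0,0,0,0,0,0,0,0]

```text
t: 16.25
tcp_pos: [435.1, 136.9, 44.4]
ee_rot: [[-0.402, -0.0, -0.915], [0.915, -0.0, -0.402], [0.0, -1.0, 0.0]]
wrist_force: [-0.0, -0.3, -1.2]
opening: 47.2
```

```bash
python3 plan.py 436 137 44 1.984 3; python3 -c "
from h import *
snap('side','s13');crop('s13',200,210,300,310,6,'s13c');snap('top','t13');crop('t13',140,125,265,215,6,'t13c')
st=ctrl.state();R=st['ee_rot'];t=st['tcp_pos'];ss=load('s13')
def T(a,b,z): return t+[0,0,z]-R[:,2]*a+R[:,0]*b
print((proj(ss,[T(109,24,-2),T(109,24,22),T(109,-24,22),T(99,1,33)])-[200,210])*6)"
```

```text
cur [435.1 136.9  44.4] 1.985 16.25 [ 0.12  0.24 -0.52  0.81  0.   -0.29] [-0.  -0.3 -1.2] 47.2
-0, 0, -0, 0, -0.1, 0.2, -0.5, 0, -0.2, 0.2, -0.4, 0.001
end [436. 137.  44.] 1.9839251307636347
[[278.54467538 396.55857238]
 [277.18696676 334.32608699]
 [233.20766154 258.64221901]
 [284.41749676 263.0005868 ]]
```

View pics/s13c.png

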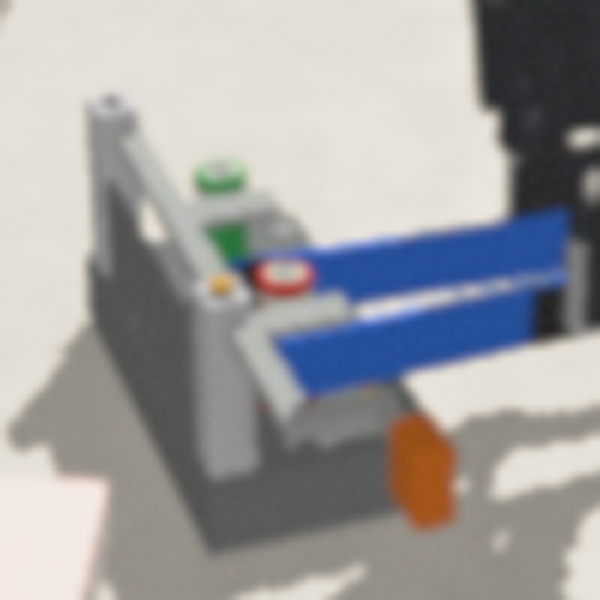

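View pics/t13c.png

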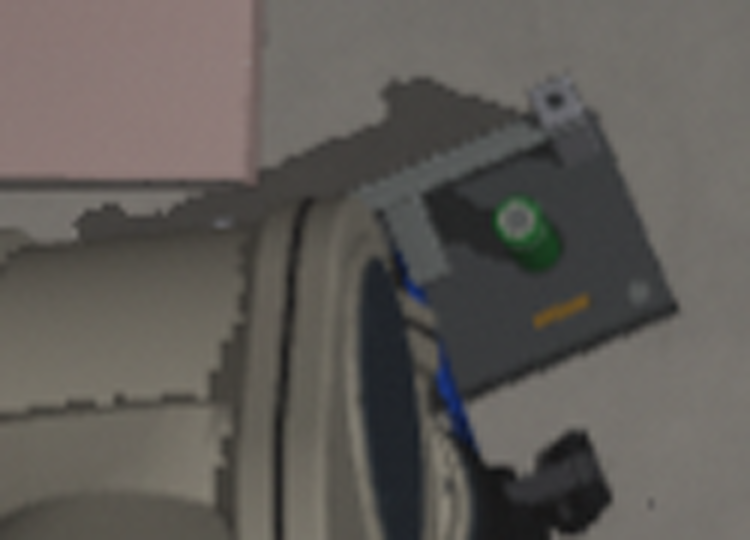

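>>> jog_arm:
  moves: [0,0,-0.5,0,0,0,0,0,0,0,0,0,0,0,0,0,0,0,0,0,0,0,0,0]
  jaw: 0.3
  grip_force: 40

```text
t: 16.95
tcp_pos: [435.7, 137.2, 44.4]
ee_rot: [[-0.402, -0.0, -0.915], [0.915, 0.0, -0.402], [0.0, -1.0, 0.0]]
wrist_force: [-1.8, 0.4, 0.0]
opening: 38.2
```

```bash
python3 -c "
from h import *
st=ctrl.state();print(st['tcp_pos'],st['wrist_force'],st['wrist_torque'],st['opening'])
snap('side','s14');crop('s14',200,210,300,310,6,'s14c')"
```

```text
[435.68732094 137.16596928  44.37960937] [-1.83592384  0.41991812  0.02301787] [-0.08154531  0.22992375  0.05086996] 38.17241414651856
```

View pics/s14c.png

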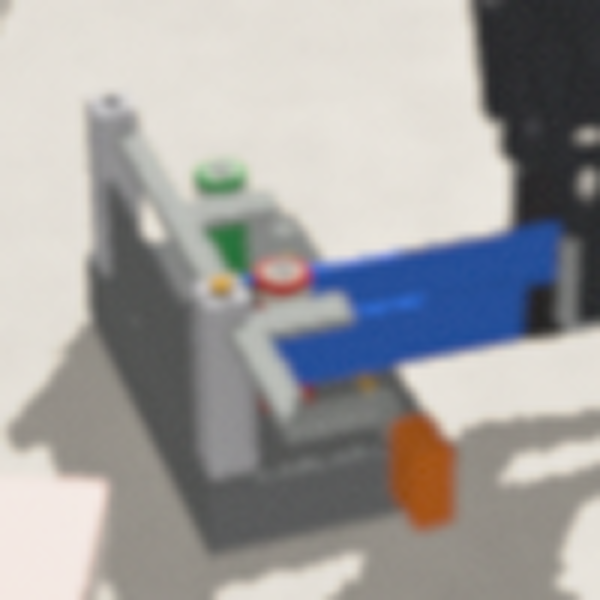

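>>> jog_arm:
  moves: [0,-3,0,0,0,-5,0,0,0,-6,0,0,0,-6,0,0,0,0,0,0,0,0,0,0,0,0,0,0]

```text
t: 17.7
tcp_pos: [435.7, 137.2, 64.3]
ee_rot: [[-0.402, -0.0, -0.915], [0.915, -0.0, -0.402], [0.0, -1.0, 0.0]]
wrist_force: [0.7, -0.4, -2.3]
opening: 38.3
```

```bash
python3 -c "
from h import *
st=ctrl.state();print(st['tcp_pos'],st['wrist_force'],st['wrist_torque'],st['opening'])
snap('side','s15');crop('s15',200,200,300,300,6,'s15c')"
```

```text
[435.65598277 137.15379462  64.26746358] [ 0.67497084 -0.43388913 -2.32351798] [-0.03205485  0.08793223 -0.04988108] 38.253150952109
```

View pics/s15c.png

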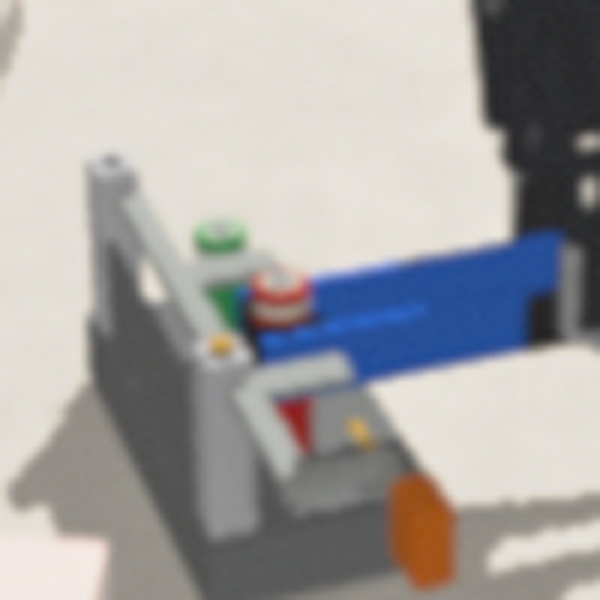

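>>> jog_arm:
  moves: [0,-4,0,0,0,-7,0,0,0,-8,0,0,0,-9,0,0,0,-9,0,0,0,-9,0,0,0,-9,0,0,0,-8,0,0,0,-6,0,0,0,-3,0,0,0,0,0,0,0,0,0,0,0,0,0,0,0,0,0,0,0,0,0,0]

```text
t: 19.25
tcp_pos: [435.7, 137.2, 136.2]
ee_rot: [[-0.402, -0.0, -0.915], [0.915, -0.0, -0.402], [0.0, -1.0, 0.0]]
wrist_force: [-1.0, -0.4, -0.8]
opening: 37.9
```

```bash
python3 -c "
from h import *
st=ctrl.state();print(st['t'],st['tcp_pos'],st['wrist_force'],st['opening'])
s=snap('side','s16');crop('s16',200,180,320,300,5,'s16c');snap('top','t16')
r=np.array([526.5,177.6,0]);print((proj(s,[r+[0,0,104],r+[0,0,169]])-[200,180])*5)"
```

```text
19.25 [435.67458022 137.15020128 136.15457676] [-0.98650963 -0.40365013 -0.79438223] 37.9160410263401
[[233.10443641 310.25749603]
 [230.29483635 159.39539655]]
```

View pics/s16c.png

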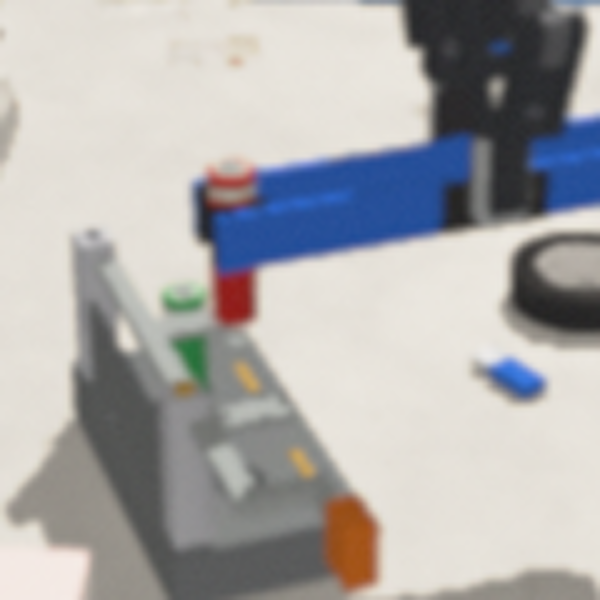

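View pics/t16.png

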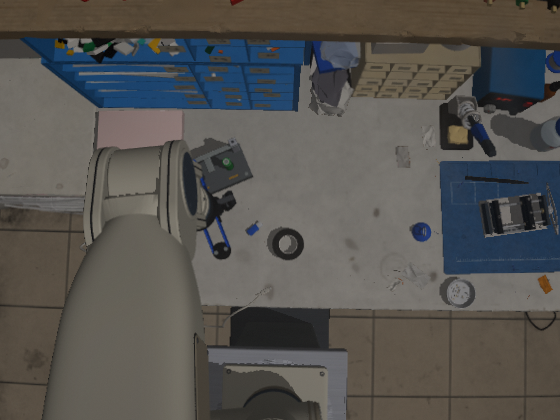

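```bash
python3 -c "
from h import *
st=ctrl.state();print(st['t'],np.abs(st['joint_velocities']).max());print(ctrl.finish_job())"
```

```text
19.35 0.0018272206192265193
the job is handed in; nothing more can be done
None
```

The job is handed in, after 19.4 s of the 48 s allowed; the interface gives no verdict.

**Steps done:**
- **Keeper:** I gripped the orange knob across dock x and pulled it 35 mm along dock +y. It ended pressed against its stop at about 22 N.
- **Tongs:** I picked up the blue tongs with the fingers stopped at 47 mm, so the jaws stayed open.
- **Cell:** I slid the jaws round the red cell under keeper height and gripped at 40 N (38 mm opening). I then lifted it straight up by 92 mm.

**Last checks:**
- The side picture shows the red cell upright in the jaws, with its underside about 100–104 mm above the worktop. The limit is 87 mm.
- The green cell stands in its socket, the knob is still fully out, and the bystanders look unmoved.
- The arm was still (joint speeds at most 0.002 rad/s) and the wrist force was about 1 N.

**Small disagreements:**
- The side camera reads about 1 pixel (2 mm) off the top camera throughout.
- The final opening is 38 mm against the stated 39 mm.

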